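# Slide a jack saddle along the rail into the corner of a bench dial gauge

### The arm

A 7-joint arm with a two-finger parallel gripper is mounted at the origin on the work surface. World frame = base frame: x ahead of the robot, y to its left, z up, the work surface at z = 0. Lengths are in m, angles in rad, forces in N, time in s.
With the tool pointing down it reaches from about 0.425 to 0.8 m from the base axis. Payload 8.3 kg.
Tool frame: the origin (TCP) lies between the finger pads; the fingertips stand 17 mm ahead of it and the grasp point (between the pads) lies 2 mm behind it (manip.nose_length is the distance from the TCP to the fingertips, in m); z points along the fingers, y is the direction in which the jaws open and shut (so a half turn about z gives the same grasp; the last joint's range is limited). The gripper opens to 85 mm and grips with 20 to 120 N. Pads are 22 mm wide; open, the fingers measure 114 mm over their backs; the gripper's body (76 mm by 85 mm) begins 54 mm behind the grasp point. The pads swing forward as they close: fully open they stand 13 mm farther back than shut.
Start: joints at [-1.185, 0.383, 0.016, 1.37, -0.006, 1.388, -0.046], TCP at [0.271, 0.563, 0.248] pointing down, gripper open.
Joint ranges: [-2.95, 2.95], [-0.25, 2.06], [-1.52, 1.56], [0.18, 2.33], [-1.44, 4.58], [0.02, 2.06], [-3.01, 3.01]. Speed limits (rad/s): [2.39, 2.39, 3.01, 3.01, 3.14, 3.14, 3.14].

### API

Orientations are given as a unit quaternion [x, y, z, w].
In Python, from cell import manip gives the robot as it stands.
- The arm moves only by the tool move_arm, never from a script. Its argument "deltas" is a list of rows, each an object with "travel": the shift along the tool's x, y, z in m, a list of three; "yaw": the turn about the tool's z in degrees; "hand": the gripper command: -1 is fully open, 1 is shut, values between are in proportion. A call has 1 to 5 rows; each row is the pose to reach, as a shift and turn from the pose measured when the call began, along the tool's axes at that moment; what a row does not reach only later rows make up. A row lasts 1/8 s, in which the tool goes at most 62.5 mm and 10.7 degrees, less where a joint would pass 70% of its speed; a pose out of reach is approached as far as the arm can. A call with a gripper value outside its range is refused whole. The fingers move at their own pace and stop on an object; "newtons" is the grip in N (left out, the last holds). Time passes only in rows, so rows that repeat a pose let the fingers close. It gives the time, the measured TCP pose, the force and the opening at its end, in the units of the state.
- manip.observe(): the state, without advancing time (a new reading comes with each control period).
- manip.grab_frame(name): name is "scene" or "side" or "wrist"; returns a dict with "pixels" (480x640x3 uint8, blue, green, red), "fx", "fy", "cx", "cy" (pixels), "extrinsics" (4x4, takes a point from world to camera coordinates); the wrist camera has in their place "tool_from_camera" (4x4, takes a point from camera to tool coordinates, whose origin is the TCP and whose axes are the flange's). Camera axes: x right, y up, looking along -z (the intrinsics and any distortion apply to the point x, -y, -z); pixel columns grow to the right and rows downward; lengths in m; the calibration is good to about 2 mm. A picture is of the moment at which its call begins: read the wrist's pose just before it. There is no depth.
- manip.sign_off(): hands the job in, once; it reports no verdict.
The state is a dict: "time": time; "joint_positions": joint angles; "dq": joint speeds; "tau": joint torques, N m; "position": TCP position; "orientation": TCP orientation; "force": force on the tool from outside, world axes, zero at the start; "torque": the same for the moment, N m; "width": opening from 0.0 (shut) to 1.0 (fully open).
Only numpy, scipy, OpenCV 4.12 (cv2) and the standard library are available. Lean on these libraries where they do the work, as an engineer would, in place of code of your own. Each camera call takes 0.05 s, during which the arm holds its last target. There are 200 camera calls.

### The job

The round steel saddle lying on the plate of the bench dial gauge is due for its diameter check: with the fingertips push it gently back against the rail, well short of the dial, then slide it along the rail, keeping it against the rail, until it sits fully home in the corner against both rail and end stop with the dial's plunger riding on its rim. Do not pinch it or lift it off the plate; leave it there by itself, and leave everything else on the bench where it is.

Things in the scene. Friction and masses are not known exactly. Their poses are not given: they have to be found in the camera images.
- gauge: Bench dial gauge, fixed: dark steel plate 20 mm thick. Origin on the table under the plate; z up, y along the rail towards the end stop, x from the front edge towards the rail. In this frame (mm): main plate x -60 to 70, y -170 to 35; narrower pocket end x -30 to 70, y 35 to 140. Gauge and saddle are smooth oiled steel (friction about 0.25).
- rail_face (a point): Middle of the lower edge of the rail's working face, on the plate's top (gauge frame x 45, y -17.5, z 20 mm). The bright steel rail lies along the plate's far edge: x 45 to 70, y -160 to 125, 16 mm high (top z 36).
- home (a point): Point on the gauge where the saddle's centre (half-way up) is when it is fully home, touching both rail and end stop; axes as the gauge's (gauge frame x 20, y 75, z 32 mm).
- stop_face (a point): Spot on the end stop's face that the saddle's rim touches when home (gauge frame x 20, y 100, z 32 mm). The end stop is a steel block at the end of the rail: x 0 to 45, y 100 to 125, 26 mm high (top z 46).
- dial (a point): Centre of the dial's face, which looks up (gauge frame x -64, y 75, z 43 mm); case of diameter 57 mm, top z 45. Its stem is held in a steel clamp block on the plate opposite the rail: x -30 to -12, y 63 to 87, top z 50.
- plunger (a joint): Travel of the dial's plunger, m: 0 = out, grows as it is pressed in, away from the rail, to 0.010 at most; about 0.004 with the saddle home. Light spring, 1.0 N out, 1.4 N then. Its round tip (6 mm ball) points at the rail on the gauge's line y 75, z 32 mm; when out it stands 46 mm from the rail's face, so a saddle coming along the rail pushes it in over the last 15 mm.
- saddle_center (a point): Centre (half-way up) of the loose round steel saddle to be checked: a disc of diameter 50 mm, 24 mm thick, with concentric grooves in its top, about 0.37 kg, lying flat on the gauge's plate (its centre 32, its top 44 mm over the table). It starts 13 to 37 mm clear of the rail's face and 80 to 135 mm short of home along the rail.
- master: Bystander: small stepped steel setting piece, diameter 28, 26 mm tall, standing on the plate near its end away from the end stop (origin under it).
- coupler: Bystander: steel quick coupler standing on end, diameter 30, 53 mm tall (origin under it), on the table in front of or beside the plate.
- cap: Bystander: dust cap, diameter 38, 20 mm tall, with a small lug (origin under it), on the table in front of or beside the plate.
- spanner: Bystander: open spanner 170 mm long lying on the table behind the rail.
- cylinder: Bystander: finished black hydraulic cylinder, diameter 89, 142 mm tall, with a coupler on its side, standing on the table beyond the end stop's end of the gauge (origin under it).
- spare1: Bystander: another saddle of the same kind, lying in the blue bin on the table to the right (origin under it).
- spare2: Bystander: another saddle of the same kind, lying in the blue bin on the table to the right (origin under it).
Mind the look-alikes: they are no part of the job. Leave any purple or yellow look-alike of the part that bears saddle_center alone.

How it is judged:
On the way, in this order (a step that is already met when the one before it is completed fails the run):
1. the saddle is pushed against the rail (within 2.5 mm) while still at least 40 mm short of home (x of saddle_center in the frame of home above -0.0025 m and y of saddle_center in the frame of home below -0.04 m), for 0.1 s.
2. it comes along the rail (within 4 mm of it) 12 to 35 mm short of home (x of saddle_center in the frame of home above -0.004 m and y of saddle_center in the frame of home between -0.035 and -0.012 m), for 0.03 s.
At the end, for the whole second after the job is handed in: The saddle lies flat and at rest on the plate, its centre within 2 mm of home in each direction (touching rail and end stop), with the plunger riding on its rim (pressed in more than 3 mm) (x of saddle_center in the frame of home between -0.002 and 0.002 m and y of saddle_center in the frame of home between -0.002 and 0.002 m and z of saddle_center in the frame of home between -0.002 and 0.002 m and angle between saddle_center's own z axis and vertical below 0.06 rad and value of joint plunger above 0.003 m and linear speed of saddle below 0.01 m/s).
It fails at once if the saddle is lifted more than 5 mm off the plate (z of saddle_center in the frame of home above 0.005 m).
It fails at once if the saddle is tipped by more than 0.25 rad (angle between saddle_center's own z axis and vertical above 0.25 rad).
It fails at once if the saddle is rammed: fingers press it with more than 60 N (contact force between the fingers and saddle above 60 N).
It fails at once if the saddle is pinched between the fingers (or leant on): more than 30 N with the grasp point within 20 mm of its axis (contact force between the fingers and saddle above 30 N and horizontal distance between the grasp point and saddle_center below 0.02 m).
It fails at once if another thing on the bench is moved by more than 15 mm (distance of any of master, coupler, cap, spanner, cylinder, spare1, spare2 from where it was at the start of the episode above 0.015 m).
It also fails if it takes over 43 s, if anything falls off the work surface, if the arm or the gripper's body presses on something with over 40 N, if the wrist force passes 120 N, or if a joint passes its speed limit or range.

## Working session

There is one attempt and no reset: what is moved stays moved. The work goes in short steps, Python scripts to look and compute and a tool call to move; the robot and the scene stay as the last step left them, time stands still between calls to the robot, and variables do not carry over. Pictures are saved under pics/ and viewed, about 8 in all and at most 12, crops included, and the job is handed in when it is done.

Besides the shell and the picture viewer there is one more tool, called after ">>>" as name(argument=value, ...) on one line, values as JSON. move_arm: Moves the arm, as the interface text tells. Its arguments: {"type":"object","properties":{"deltas":{"type":"array","items":{"type":"object","properties":{"travel":{"type":"array","items":{"type":"number"}},"yaw":{"type":"number"},"hand":{"type":"number"}}}},"newtons":{"type":"number"}},"required":["deltas"]}

```bash
mkdir -p pics
python3 - <<'E'
from cell import manip
import cv2,pickle
s=manip.observe();print(s['time'],s['position'],s['orientation'],s['width'],manip.nose_length)
d={}
for n in("scene","side"):
    f=manip.grab_frame(n);d[n]=f;cv2.imwrite(f"pics/{n}0.png",f["pixels"]);print(n,f['fx'],f['cx'],f['cy'],f['extrinsics'],[k for k in f])
pickle.dump(d,open('f0.pkl','wb'))
E
```

```text
0.0 [0.27095397 0.56269776 0.24729886] [ 2.22499607e-01  9.74932311e-01 -9.37479725e-04 -1.87477581e-04] 1.0031276459692227 0.017
scene 621.700401256092 316.7964494445738 234.40873896895266 [[-4.03233136e-01  9.15095684e-01  1.71112699e-03  3.43011767e-01]
 [-6.64183868e-01 -2.93955148e-01  6.87350100e-01  2.94439739e-01]
 [ 6.29494105e-01  2.76025834e-01  7.26324247e-01 -1.77660069e+00]
 [ 0.00000000e+00  0.00000000e+00  0.00000000e+00  1.00000000e+00]] ['pixels', 'fx', 'fy', 'cx', 'cy', 'extrinsics']
side 537.015217144788 332.18850694424503 242.3064429951865 [[ 0.90738272 -0.42004685 -0.01473892 -0.58016788]
 [ 0.26127486  0.53624186  0.80260832 -0.13931181]
 [-0.32922947 -0.73212383  0.59632428 -1.16150969]
 [ 0.          0.          0.          1.        ]] ['pixels', 'fx', 'fy', 'cx', 'cy', 'extrinsics']
```

View pics/scene0.png

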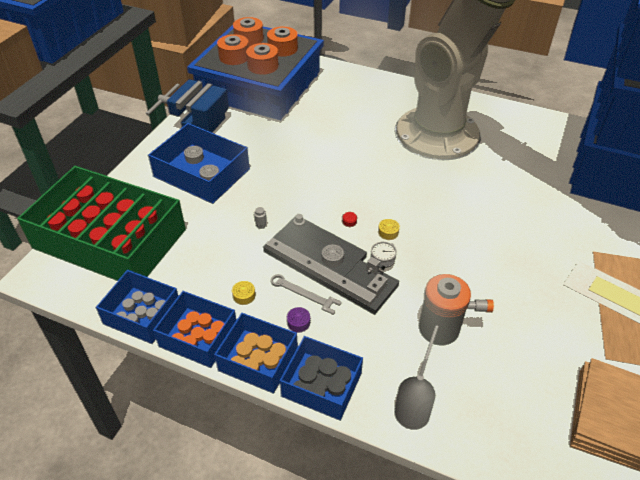

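View pics/side0.png

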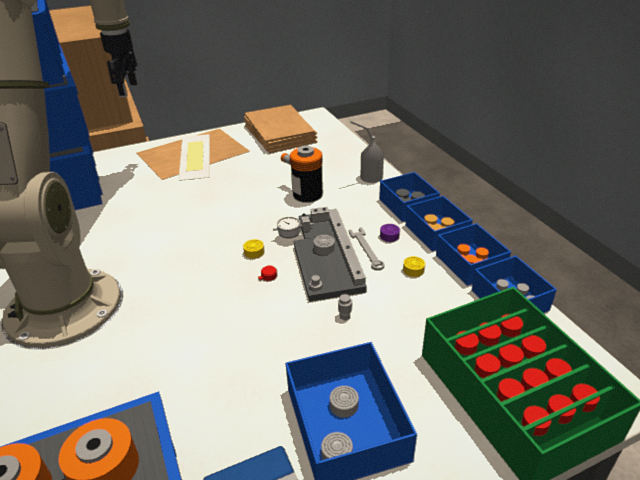

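The scene image shows the gauge plate at (265–397, 218–307), with the saddle at (332,253), the dial at (383,252) and the master at (298,218). In the side image the saddle is at (324,243), the dial at (288,227) and the rail at about (343,240). I'll enlarge both.

Run:
```python
import cv2,pickle,numpy as np
d=pickle.load(open('f0.pkl','rb'))
a=d['scene']['pixels'][205:315,255:405];b=d['side']['pixels'][195:305,265:375]
cv2.imwrite('pics/c1.png',cv2.resize(a,None,fx=5.33,fy=5.33,interpolation=cv2.INTER_CUBIC))
cv2.imwrite('pics/c2.png',cv2.resize(b,None,fx=5.33,fy=5.33,interpolation=cv2.INTER_CUBIC))
```

```text
(no output)
```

View pics/c1.png

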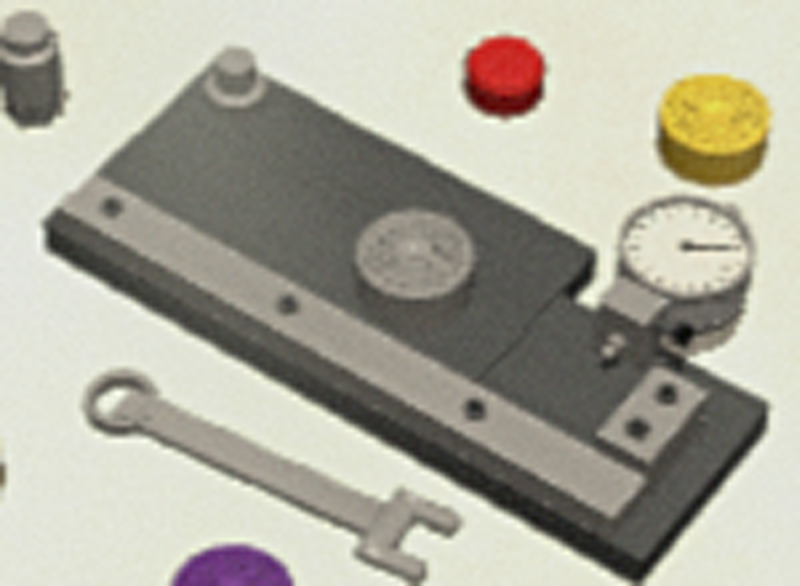

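View pics/c2.png

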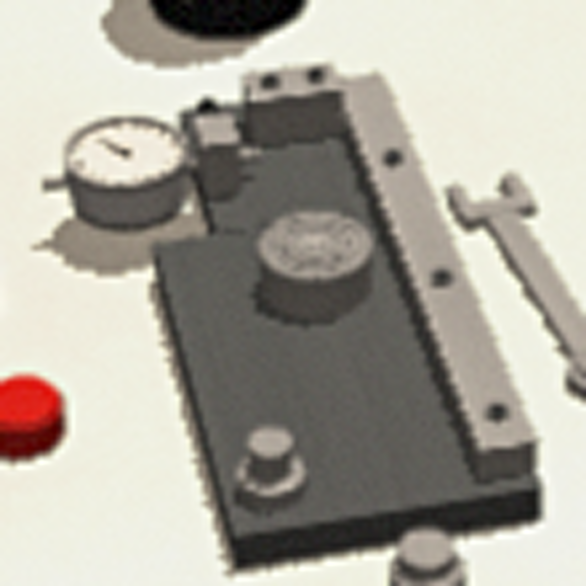

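Crop positions used below: in crop 1, the saddle's top centre is (415,253), the dial (686,246), and the plate corners are (45,225), (595,255) and (767,405). In crop 2 the saddle is at (316,245), the dial at (126,152), and the plate corners at (232,540), (540,485) and (155,245).

```bash
cat > h.py <<'E'
import numpy as np,cv2,pickle
from scipy.optimize import least_squares
def proj(f,P):
    P=np.atleast_2d(P);c=P@f['extrinsics'][:3,:3].T+f['extrinsics'][:3,3]
    return np.c_[f['cx']+f['fx']*c[:,0]/-c[:,2],f['cy']+f['fy']*-c[:,1]/-c[:,2]]
def ray(f,uv,z):
    R=f['extrinsics'][:3,:3];t=f['extrinsics'][:3,3]
    d=R.T@np.array([(uv[0]-f['cx'])/f['fx'],-(uv[1]-f['cy'])/f['fy'],-1]);o=-R.T@t
    return o+d*(z-o[2])/d[2]
E
python3 - <<'E'
from h import *
d=pickle.load(open('f0.pkl','rb'))
S=[((767,405),(-30,140,20)),((45,228),(70,-170,20)),((595,255),(-60,35,20)),((686,246),(-64,75,45)),((645,480),(45,125,36)),((615,517),(70,125,36)),((655,368),(0,100,46)),((708,390),(0,125,46))]
D=[((382,75),(70,125,36)),((478,450),(45,-160,36)),((537,440),(70,-160,36)),((232,540),(-60,-170,20)),((540,485),(70,-170,20)),((155,245),(-60,35,20)),((126,152),(-64,75,45)),((245,98),(0,100,46))]
def pts(L,o):return np.array([p for p,_ in L])/5.333+o,np.array([q for _,q in L])/1e3
us,ms=pts(S,(254.9,204.9)); ud,md=pts(D,(264.9,194.9))
def W(p,m):
    c,s=np.cos(p[2]),np.sin(p[2]);return m@np.array([[c,s,0],[-s,c,0],[0,0,1]])+[p[0],p[1],0]
g=lambda p:np.r_[proj(d['scene'],W(p,ms))-us,proj(d['side'],W(p,md))-ud].ravel()
a0=ray(d['scene'],us[1],.02);a1=ray(d['scene'],us[5],.036);v=a1-a0
p0=[*((a0+a1)/2)[:2],np.arctan2(-v[0],v[1])]
r=least_squares(g,p0,loss='soft_l1');print(r.x,np.degrees(r.x[2]));print(g(r.x).reshape(-1,2).round(1).tolist())
p=r.x;c,s=np.cos(p[2]),np.sin(p[2])
for n,uv,o in(('scene',(415,253),(254.9,204.9)),('side',(316,245),(264.9,194.9))):
    w=ray(d[n],np.array(uv)/5.333+o,.044);e=w[:2]-p[:2];print(n,w,'gauge',np.array([c*e[0]+s*e[1],-s*e[0]+c*e[1]])*1e3)
np.save('g.npy',p)
for n in [(20,75,32),(45,-160,20)]:print(n,W(p,np.array([n])/1e3))
E
```

```text
[ 0.57934335 -0.0624258  -0.22150759] -12.691449769420231
[[0.7, -0.6], [-0.7, -2.3], [0.7, -1.7], [0.1, -0.6], [0.0, -0.7], [-0.8, -0.1], [-0.0, -1.1], [-0.2, 0.1], [0.8, -1.2], [0.2, -0.5], [0.2, -0.3], [-0.2, -1.5], [0.7, -0.3], [-0.5, -1.3], [0.3, -1.1], [1.6, -0.1]]
scene [ 0.58424685 -0.07833719  0.044     ] gauge [  8.27943551 -14.44533216]
side [ 0.58095237 -0.08267716  0.044     ] gauge [  6.01894688 -19.40305632]
(20, 75, 32) [[0.61533224 0.00634774 0.032     ]]
(45, -160, 20) [[ 0.58809178 -0.2284031   0.02      ]]
```

>>> move_arm(deltas=[{"travel": [-0.509, -0.456, 0.0], "yaw": -13, "hand": 1}, {"travel": [-0.509, -0.456, 0.0], "yaw": -13, "hand": 1}, {"travel": [-0.509, -0.456, 0.0], "yaw": -13, "hand": 1}, {"travel": [-0.509, -0.456, 0.0], "yaw": -13, "hand": 1}, {"travel": [-0.509, -0.456, 0.0], "yaw": -13, "hand": 1}], newtons=30)

```text
time: 0.72
position: [0.3906, 0.272, 0.248]
orientation: [0.111, 0.994, -0.001, -0.0]
force: [2.1, 0.2, 0.7]
width: -0.002
```

>>> move_arm(deltas=[{"travel": [-0.213, -0.302, 0.05], "yaw": 0, "hand": 1}, {"travel": [-0.213, -0.302, 0.05], "yaw": 0, "hand": 1}, {"travel": [-0.213, -0.302, 0.05], "yaw": 0, "hand": 1}, {"travel": [-0.213, -0.302, 0.05], "yaw": 0, "hand": 1}, {"travel": [-0.213, -0.302, 0.05], "yaw": 0, "hand": 1}])

```text
time: 1.35
position: [0.5085, -0.0139, 0.2065]
orientation: [0.11, 0.994, -0.001, -0.0]
force: [0.0, 0.5, 0.3]
width: -0.002
```

>>> move_arm(deltas=[{"travel": [-0.04, -0.056, 0.009], "yaw": 0, "hand": 1}, {"travel": [-0.04, -0.056, 0.009], "yaw": 0, "hand": 1}])

```text
time: 1.6
position: [0.535, -0.083, 0.1966]
orientation: [0.114, 0.993, -0.002, -0.001]
force: [-0.7, 0.4, 0.2]
width: -0.002
```

Run:
```python
from cell import manip
import cv2,pickle
s=manip.observe();print(s['time'],s['position'],s['orientation'],s['force'])
f=manip.grab_frame('wrist');pickle.dump((s,f),open('w1.pkl','wb'));cv2.imwrite('pics/w1.png',f['pixels'])
print(f['tool_from_camera'].round(3),f['fx'])
```

```text
1.6 [ 0.5349667  -0.08295663  0.19663189] [ 1.14275106e-01  9.93446450e-01 -2.13333800e-03 -8.94589559e-04] [-0.65601857  0.40291685  0.15723494]
[[-0.     0.963  0.268  0.068]
 [ 1.     0.    -0.001 -0.   ]
 [-0.001  0.268 -0.963 -0.126]
 [ 0.     0.     0.     1.   ]] 341.4062461748022
```

View pics/w1.png

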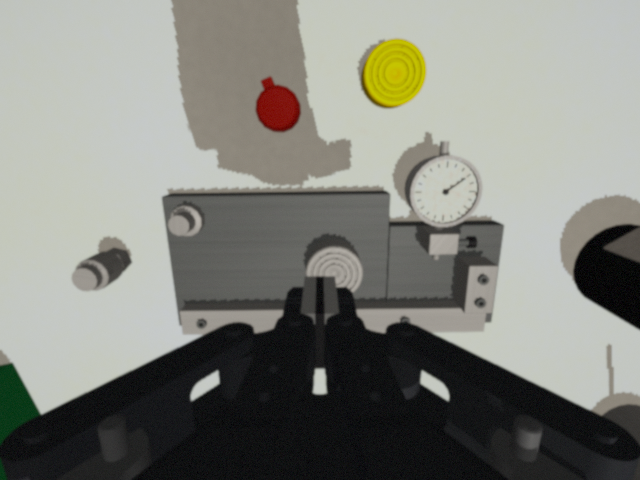

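The wrist view shows the saddle's top centre at about (334,270), the dial centre at (445,189), and plate corners at (165,196), (389,192) and (502,223). The fingers end at about (320,278).

```bash
cat >> h.py <<'E'
from scipy.spatial.transform import Rotation as Ro
def wristext(s,f):
    T=np.eye(4);T[:3,:3]=Ro.from_quat(s['orientation']).as_matrix();T[:3,3]=s['position']
    return dict(f,extrinsics=np.linalg.inv(T@f['tool_from_camera']))
def W(p,m):
    c,s=np.cos(p[2]),np.sin(p[2]);return m@np.array([[c,s,0],[-s,c,0],[0,0,1]])+[p[0],p[1],0]
def G(p,w):
    c,s=np.cos(p[2]),np.sin(p[2]);e=np.array(w)[:2]-p[:2];return np.array([c*e[0]+s*e[1],-s*e[0]+c*e[1]])*1e3
E
python3 - <<'E'
from h import *
s,f=pickle.load(open('w1.pkl','rb'));f=wristext(s,f);p0=np.load('g.npy')
L=[((165,196),(-60,-170,20)),((389,192),(-60,35,20)),((502,223),(-30,140,20)),((445,189),(-64,75,45)),((183,332),(70,-160,36)),((486,330),(70,125,36)),((469,266),(0,100,46)),((495,265),(0,125,46))]
u=np.array([a for a,_ in L]);m=np.array([b for _,b in L])/1e3
g=lambda p:(proj(f,W(p,m))-u).ravel()
r=least_squares(g,p0,loss='soft_l1');p=r.x;print(p,g(p).reshape(-1,2).round(1).tolist())
hs=cv2.cvtColor(f['pixels'],cv2.COLOR_BGR2GRAY)[240:300,290:375]
w=ray(f,(334,270),.044);print('saddle',w,'newG',G(p,w),'oldG',G(p0,w));print('tcp',G(p,s['position']),G(p0,s['position']))
np.save('g1.npy',p)
R=Ro.from_quat(s['orientation']).as_matrix();print(R.round(3))
E
```

```text
[ 0.57727708 -0.06444699 -0.21175092] [[-5.3, -0.2], [0.8, -0.1], [2.3, -0.1], [0.2, 1.7], [-1.0, 2.5], [-2.4, 0.5], [-0.2, -1.3], [3.0, -0.8]]
saddle [ 0.57768848 -0.08065847  0.044     ] newG [  3.80940995 -15.76292634] oldG [  2.39128883 -18.15077639]
tcp [-37.47513932 -26.98867359] [-38.78177135 -29.77878246]
[[-0.974  0.227 -0.002]
 [ 0.227  0.974 -0.004]
 [ 0.001 -0.004 -1.   ]]
```

>>> move_arm(deltas=[{"travel": [0.01, 0.01, 0.05], "yaw": 0, "hand": 1}, {"travel": [0.01, 0.01, 0.1], "yaw": 0, "hand": 1}, {"travel": [0.01, 0.01, 0.126], "yaw": 0, "hand": 1}, {"travel": [0.01, 0.01, 0.126], "yaw": 0, "hand": 1}])

```text
time: 2.15
position: [0.5254, -0.0679, 0.0688]
orientation: [0.112, 0.994, -0.002, -0.003]
force: [-0.0, -0.5, 1.0]
width: 0.0
```

Run:
```python
from h import *
from cell import manip
s=manip.observe();p=(np.load('g.npy')+np.load('g1.npy'))/2;np.save('gm.npy',p);print(p,s['time'],s['position'],G(p,s['position']),s['orientation'],s['force'])
f=manip.grab_frame('side');pickle.dump((s,f),open('s1.pkl','wb'));cv2.imwrite('pics/s1.png',cv2.resize(f['pixels'][175:295,250:390],None,fx=5,fy=5,interpolation=cv2.INTER_CUBIC))
t=np.array(s['position']);print((proj(f,t-[0,0,.017])-[250,175])*5)
```

```text
[ 0.57831021 -0.0634364  -0.21662925] 2.15 [ 0.52538365 -0.06785163  0.06875948] [-50.7405376 -15.6880127] [ 0.11223086  0.99367505 -0.00163922 -0.00338385] [-0.02279066 -0.45209358  0.97622456]
[[248.83274266 329.86111383]]
```

View pics/s1.png

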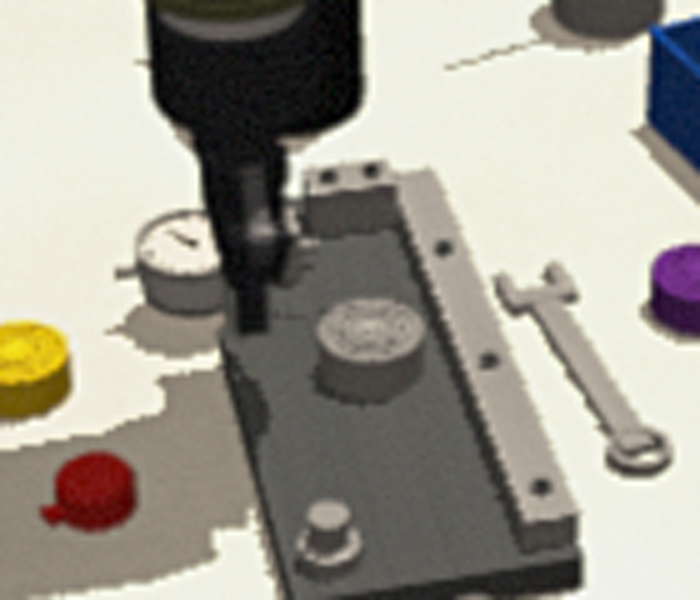

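The side crop shows the fingertip at (252,333), against a prediction of (249,330), so the nose length is right. The saddle is at (370,340), untouched. I'll lower the fingers and approach it.

>>> move_arm(deltas=[{"travel": [0, 0, 0.025], "yaw": 0, "hand": 1}, {"travel": [-0.008, 0, 0.025], "yaw": 0, "hand": 1}, {"travel": [-0.015, 0, 0.025], "yaw": 0, "hand": 1}, {"travel": [-0.018, 0, 0.025], "yaw": 0, "hand": 1}, {"travel": [-0.021, 0, 0.025], "yaw": 0, "hand": 1}])

```text
time: 2.82
position: [0.5474, -0.0732, 0.046]
orientation: [0.113, 0.994, -0.001, -0.002]
force: [-2.0, -0.6, 0.9]
width: 0.001
```

>>> move_arm(deltas=[{"travel": [-0.002, 0, 0], "yaw": 0, "hand": 1}, {"travel": [-0.004, 0, 0], "yaw": 0, "hand": 1}, {"travel": [-0.006, 0, 0], "yaw": 0, "hand": 1}, {"travel": [-0.008, 0, 0], "yaw": 0, "hand": 1}, {"travel": [-0.009, 0, 0], "yaw": 0, "hand": 1}])

```text
time: 3.45
position: [0.5563, -0.0752, 0.0459]
orientation: [0.113, 0.994, -0.001, -0.002]
force: [-1.6, 0.4, 0.7]
width: 0.001
```

```bash
cat > st.py <<'E'
from h import *
from cell import manip
s=manip.observe();p=np.load('gm.npy');print(s['time'],s['position'],G(p,s['position']),s['force'])
f=wristext(s,manip.grab_frame('wrist'));cv2.imwrite('pics/_w.png',f['pixels'])
E
python3 st.py
```

```text
3.45 [ 0.55630792 -0.07524975  0.04593813] [-18.94889429 -16.26639189] [-1.57980165  0.41694315  0.6826876 ]
```

>>> move_arm(deltas=[{"travel": [-0.001, 0, 0], "yaw": 0, "hand": 1}, {"travel": [-0.002, 0, 0], "yaw": 0, "hand": 1}, {"travel": [-0.003, 0, 0], "yaw": 0, "hand": 1}])

```text
time: 3.88
position: [0.5589, -0.0759, 0.0458]
orientation: [0.113, 0.994, -0.001, -0.002]
force: [-4.9, 0.9, 3.4]
width: 0.001
```

>>> move_arm(deltas=[{"travel": [-0.001, 0, 0], "yaw": 0, "hand": 1}, {"travel": [-0.002, 0, 0], "yaw": 0, "hand": 1}])

```text
time: 4.12
position: [0.559, -0.076, 0.0453]
orientation: [0.113, 0.994, -0.001, -0.004]
force: [-10.1, 2.3, 4.9]
width: -0.0
```

Run:
```python
from h import *
from cell import manip
s=manip.observe();p=np.load('gm.npy');print(s['time'],s['position'],G(p,s['position']),s['force'])
f=manip.grab_frame('side');w=manip.grab_frame('wrist')
a=cv2.resize(f['pixels'][195:275,280:380],(500,400),interpolation=cv2.INTER_CUBIC)
cv2.imwrite('pics/s2.png',a);cv2.imwrite('pics/w2.png',w['pixels'])
```

```text
4.125 [ 0.55903936 -0.07595711  0.04526175] [-16.12926166 -16.37012706] [-10.1471618    2.34089758   4.85241706]
```

View pics/s2.png

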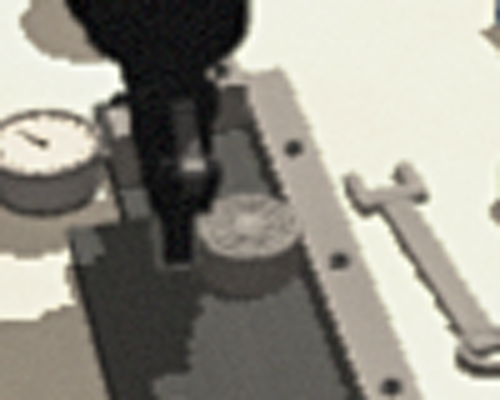

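The saddle sits against the rail: the TCP stopped at gauge x −16 and the force rose to 10 N. I'll back off and come round behind it.

>>> move_arm(deltas=[{"travel": [0.024, 0, 0], "yaw": 0, "hand": 1}, {"travel": [0.024, -0.02, 0], "yaw": 0, "hand": 1}, {"travel": [0.02, -0.05, 0], "yaw": 10, "hand": 1}, {"travel": [-0.005, -0.05, 0], "yaw": 20, "hand": 1}, {"travel": [-0.018, -0.05, 0], "yaw": 30, "hand": 1}])

```text
time: 4.85
position: [0.5669, -0.1296, 0.0457]
orientation: [0.369, 0.929, -0.002, -0.003]
force: [0.4, 0.5, -0.1]
width: 0.001
```

```bash
cat > st.py <<'E'
from h import *
from cell import manip
s=manip.observe();p=np.load('gm.npy');R=Ro.from_quat(s['orientation']).as_matrix()
print(s['time'],s['position'],G(p,s['position']),s['force'])
y=R[:,1];print('tool y from gauge y deg',np.degrees(np.arctan2(y[1],y[0])-p[2])-90)
gy=W(np.array([0,0,p[2]]),np.array([[0,1.,0]]))[0];gx=W(np.array([0,0,p[2]]),np.array([[1.,0,0]]))[0]
print('gy in tool',(R.T@gy).round(3),'gx in tool',(R.T@gx).round(3))
E
python3 st.py
```

```text
4.85 [ 0.56688313 -0.12958658  0.04567193] [  3.05824151 -67.06021487] [ 0.44434404  0.45810407 -0.11645682]
tool y from gauge y deg -30.87635748597149
gy in tool [ 0.513  0.858 -0.003] gx in tool [-0.858  0.513 -0.006]
```

>>> move_arm(deltas=[{"travel": [0.005, 0.0085, 0], "yaw": 0, "hand": 1}, {"travel": [0.0075, 0.0125, 0], "yaw": 0, "hand": 1}, {"travel": [0.009, 0.015, 0], "yaw": 0, "hand": 1}, {"travel": [0.0105, 0.0175, 0], "yaw": 0, "hand": 1}, {"travel": [0.012, 0.02, 0], "yaw": 0, "hand": 1}])

```text
time: 5.48
position: [0.5713, -0.1069, 0.0455]
orientation: [0.369, 0.929, -0.002, -0.003]
force: [-3.5, -1.9, -0.2]
width: -0.003
```

>>> move_arm(deltas=[{"travel": [0.002, 0.0034, 0], "yaw": 0, "hand": 1}, {"travel": [0.004, 0.0068, 0], "yaw": 0, "hand": 1}, {"travel": [0.006, 0.0102, 0], "yaw": 0, "hand": 1}, {"travel": [0.008, 0.0136, 0], "yaw": 0, "hand": 1}, {"travel": [0.01, 0.017, 0], "yaw": 0, "hand": 1}])

```text
time: 6.1
position: [0.5757, -0.0874, 0.0454]
orientation: [0.369, 0.929, -0.002, -0.003]
force: [-2.1, -1.2, 1.4]
width: 0.001
```

```bash
python3 st.py
python3 - <<'E'
from h import *
from cell import manip
f=manip.grab_frame('side');w=manip.grab_frame('scene')
a=cv2.resize(f['pixels'][190:280,280:370],(450,450),interpolation=cv2.INTER_CUBIC)
b=cv2.resize(w['pixels'][215:305,315:385],(350,450),interpolation=cv2.INTER_CUBIC)
cv2.imwrite('pics/s3.png',np.hstack([a,b]))
E
```

```text
6.1 [ 0.57568954 -0.08744753  0.04544368] [  2.60150452 -24.01321627] [-2.09302324 -1.19741738  1.38442552]
tool y from gauge y deg -30.873727208791337
gy in tool [ 0.513  0.858 -0.004] gx in tool [-0.858  0.513 -0.007]
```

View pics/s3.png

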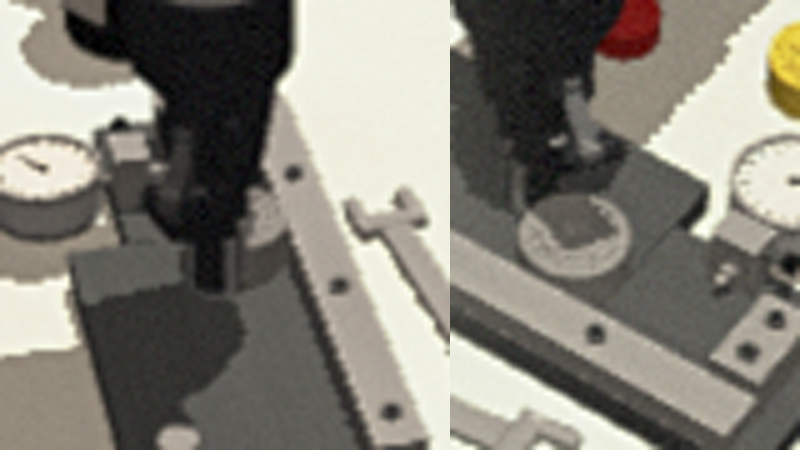

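Both crops show the saddle against the rail, with the finger behind it on the front side: left crop saddle (262,220), right crop (573,235). I'll keep sliding it.

>>> move_arm(deltas=[{"travel": [0.0025, 0.0043, 0], "yaw": 0, "hand": 1}, {"travel": [0.005, 0.0085, 0], "yaw": 0, "hand": 1}, {"travel": [0.0075, 0.0128, 0], "yaw": 0, "hand": 1}, {"travel": [0.01, 0.017, 0], "yaw": 0, "hand": 1}, {"travel": [0.0125, 0.0213, 0], "yaw": 0, "hand": 1}])

```text
time: 6.82
position: [0.5814, -0.0625, 0.0454]
orientation: [0.368, 0.93, -0.002, -0.003]
force: [-2.8, -2.4, 0.7]
width: -0.001
```

>>> move_arm(deltas=[{"travel": [0.002, 0.0034, 0], "yaw": 0, "hand": 1}, {"travel": [0.004, 0.0068, 0], "yaw": 0, "hand": 1}, {"travel": [0.006, 0.0102, 0], "yaw": 0, "hand": 1}, {"travel": [0.008, 0.0136, 0], "yaw": 0, "hand": 1}, {"travel": [0.01, 0.017, 0], "yaw": 0, "hand": 1}])

```text
time: 7.45
position: [0.5858, -0.0431, 0.0453]
orientation: [0.368, 0.93, -0.002, -0.003]
force: [-2.6, -2.3, 1.2]
width: 0.001
```

```bash
python3 st.py
python3 - <<'E'
from h import *
from cell import manip
w=manip.grab_frame('scene');p=np.load('gm.npy')
cv2.imwrite('pics/s4.png',cv2.resize(w['pixels'][215:305,315:405],(540,540),interpolation=cv2.INTER_CUBIC))
print(G(p,ray(w,(339.6,262),.044)))
E
```

```text
7.45 [ 0.58584967 -0.04307469  0.04533411] [ 2.98671535 21.50632578] [-2.56609559 -2.33984036  1.21004007]
tool y from gauge y deg -30.83166921795611
gy in tool [ 0.513  0.859 -0.003] gx in tool [-0.859  0.513 -0.007]
[23.43762417 15.5754098 ]
```

View pics/s4.png

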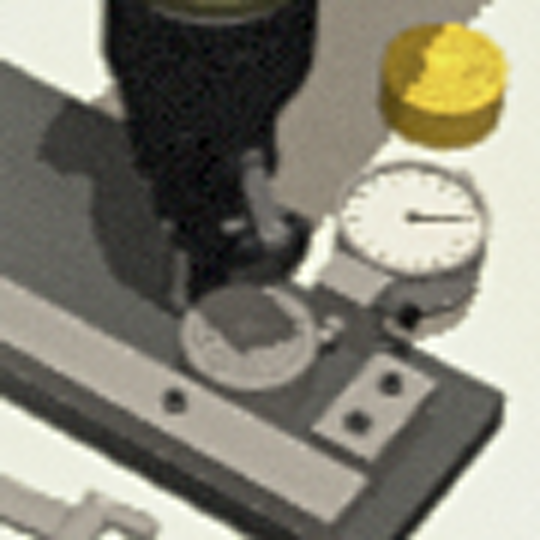

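The saddle (248,337 in the crop) is at the rail, just touching the plunger, with roughly 18 mm to go. I'll continue slowly.

>>> move_arm(deltas=[{"travel": [0.0015, 0.0026, 0], "yaw": 0, "hand": 1}, {"travel": [0.0027, 0.0046, 0], "yaw": 0, "hand": 1}, {"travel": [0.0039, 0.0066, 0], "yaw": 0, "hand": 1}, {"travel": [0.005, 0.0086, 0], "yaw": 0, "hand": 1}, {"travel": [0.006, 0.0103, 0], "yaw": 0, "hand": 1}])

```text
time: 8.12
position: [0.5884, -0.0312, 0.0452]
orientation: [0.368, 0.93, -0.002, -0.003]
force: [-4.5, -2.9, 2.7]
width: -0.001
```

>>> move_arm(deltas=[{"travel": [0.0005, 0.0009, 0], "yaw": 0, "hand": 1}, {"travel": [0.001, 0.0017, 0], "yaw": 0, "hand": 1}, {"travel": [0.0015, 0.0026, 0], "yaw": 0, "hand": 1}])

```text
time: 8.5
position: [0.5888, -0.0288, 0.0453]
orientation: [0.369, 0.93, -0.003, -0.003]
force: [-5.6, -2.8, 2.6]
width: -0.001
```

```bash
python3 st.py
```

```text
8.5 [ 0.58878554 -0.02876856  0.04525958] [ 2.77902727 36.10911424] [-5.59040184 -2.80941817  2.61888911]
tool y from gauge y deg -30.86173041791281
gy in tool [ 0.513  0.858 -0.004] gx in tool [-0.858  0.513 -0.008]
```

>>> move_arm(deltas=[{"travel": [0.001, 0.0017, 0], "yaw": 0, "hand": 1}, {"travel": [0.0015, 0.0026, 0], "yaw": 0, "hand": 1}, {"travel": [0.002, 0.0035, 0], "yaw": 0, "hand": 1}])

```text
time: 8.88
position: [0.5895, -0.0254, 0.0453]
orientation: [0.369, 0.929, -0.003, -0.004]
force: [-5.4, -6.3, 2.6]
width: 0.004
```

>>> move_arm(deltas=[{"travel": [0.0005, 0.0009, 0], "yaw": 0, "hand": 1}, {"travel": [0.001, 0.0017, 0], "yaw": 0, "hand": 1}, {"travel": [0.0015, 0.0026, 0], "yaw": 0, "hand": 1}])

```text
time: 9.25
position: [0.5894, -0.0252, 0.0453]
orientation: [0.37, 0.929, -0.004, -0.004]
force: [-7.0, -9.6, 4.3]
width: -0.006
```

>>> move_arm(deltas=[{"travel": [0.001, 0.0017, 0], "yaw": 0, "hand": 1}, {"travel": [0.001, 0.0017, 0], "yaw": 0, "hand": 1}])

```text
time: 9.5
position: [0.5893, -0.0252, 0.0453]
orientation: [0.371, 0.929, -0.005, -0.004]
force: [-5.7, -6.6, 3.5]
width: 0.002
```

>>> move_arm(deltas=[{"travel": [-0.002, -0.01, 0], "yaw": 0, "hand": 1}, {"travel": [-0.01, -0.025, 0], "yaw": 0, "hand": 1}, {"travel": [-0.02, -0.045, 0], "yaw": 0, "hand": 1}, {"travel": [-0.02, -0.055, -0.04], "yaw": 0, "hand": 1}, {"travel": [-0.02, -0.08, -0.09], "yaw": 0, "hand": 1}])

```text
time: 10.12
position: [0.5492, -0.0963, 0.1365]
orientation: [0.37, 0.929, -0.006, -0.004]
force: [1.5, 0.6, 0.0]
width: -0.003
```

```bash
python3 st.py
python3 - <<'E'
from h import *
from cell import manip
w=manip.grab_frame('scene');f=manip.grab_frame('side')
pickle.dump((w,f),open('e.pkl','wb'))
a=cv2.resize(w['pixels'][225:305,325:405],(400,400),interpolation=cv2.INTER_CUBIC)
b=cv2.resize(f['pixels'][190:270,275:355],(400,400),interpolation=cv2.INTER_CUBIC)
cv2.imwrite('pics/s5.png',np.hstack([a,b]))
E
```

```text
10.125 [ 0.54915529 -0.09634413  0.13646758] [-21.40035036 -38.40512287] [1.52143405 0.56302216 0.03913409]
tool y from gauge y deg -31.064602057195273
gy in tool [ 0.516  0.857 -0.01 ] gx in tool [-0.857  0.516 -0.01 ]
```

View pics/s5.png

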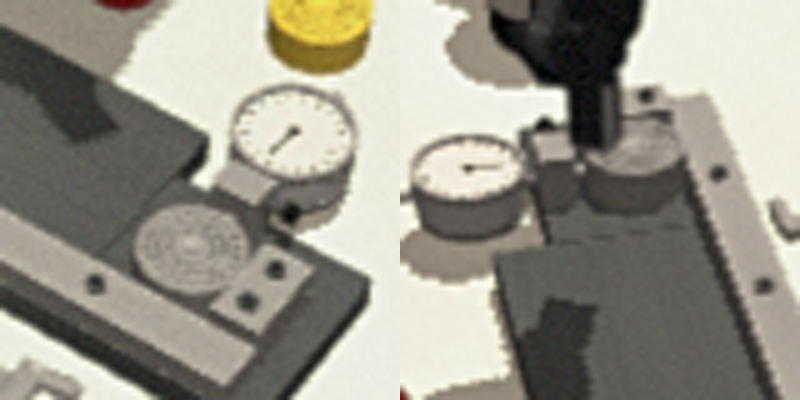

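Left crop: the saddle's top centre is at (192,249), apparently touching rail and stop, and the dial needle has swung. I'll check that numerically.

Run:
```python
from h import *
w,f=pickle.load(open('e.pkl','rb'))
im=w['pixels']; o=np.array([324.9,224.9]);c=np.array((192,249))/5+o
L=[((313,262),(0,125,46)),((255,349),(45,125,36)),((221,385),(70,125,36)),((368,285),(-30,140,20)),((208,136),(-60,35,20)),((293,131),(-64,75,45)),((270,243),(0,100,46))]
u=np.array([a for a,_ in L])/5+o;m=np.array([b for _,b in L])/1e3
for n in ('g','gm'):
    p0=np.load(n+'.npy')
    g=lambda t:(proj(w,W(np.r_[t,p0[2]],m))-u).ravel()
    r=least_squares(g,p0[:2],loss='soft_l1');p=np.r_[r.x,p0[2]]
    print(n,p,g(r.x).round(1),'saddle in gauge',G(p,ray(w,c,.044)))
```

```text
g [ 0.58104609 -0.0622084  -0.22150759] [-0.2  1.4 -0.2  0.1  0.2  0.4  0.8 -1.1  0.5 -0.5 -0.  -0.1 -1.4 -0.1] saddle in gauge [20.15346016 76.32958488]
gm [ 0.58152455 -0.06232135 -0.21662925] [-0.2  1.3 -0.1  0.1  0.3  0.5  0.8 -1.2  0.3 -0.5 -0.2 -0.1 -1.4 -0.1] saddle in gauge [20.03402467 76.237831  ]
```

>>> move_arm(deltas=[{"travel": [0.05, -0.01, -0.08], "yaw": 0, "hand": 1}, {"travel": [0.05, -0.01, -0.08], "yaw": 0, "hand": 1}, {"travel": [0.05, -0.01, -0.08], "yaw": 0, "hand": 1}])

```text
time: 10.6
position: [0.5091, -0.0728, 0.2243]
orientation: [0.373, 0.928, -0.002, 0.003]
force: [0.9, 0.4, -0.4]
width: -0.002
```

```bash
python3 st.py
python3 - <<'E'
from cell import manip
import cv2
w=manip.grab_frame('wrist');cv2.imwrite('pics/w5.png',w['pixels'])
E
```

```text
10.6 [ 0.5091365  -0.07279837  0.22427257] [-65.54469924 -24.01128306] [ 0.89102174  0.38471109 -0.43106826]
tool y from gauge y deg -31.388377119347503
gy in tool [ 0.521  0.854 -0.006] gx in tool [-0.854  0.521  0.005]
```

View pics/w5.png

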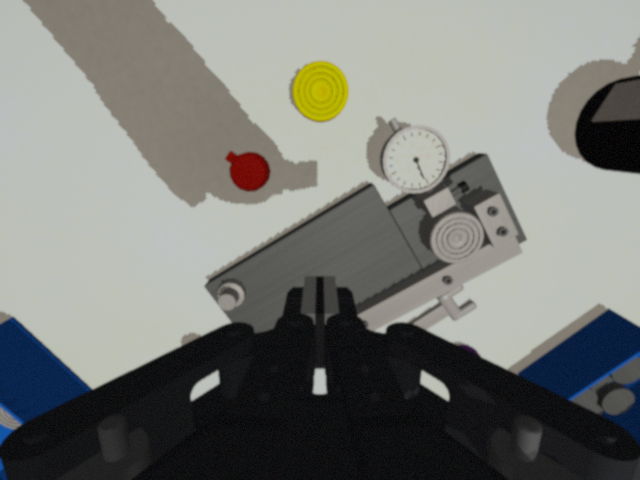

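The wrist view shows the saddle at (457,237), nested between rail, stop and plunger, with nothing else disturbed. The scene fit puts it at gauge (20.1, 76.3), against home at (20, 75), which is within the measuring error. Handing in.

```bash
python3 -c "
from cell import manip
print(manip.sign_off())"
```

```text
the job is handed in; nothing more can be done
None
```

I handed the job in with the saddle home in the corner, at about 10.6 s of the 43 s allowed. `sign_off()` reports no verdict, so I don't know how it was judged.

**What I did:** With the gripper shut, I pushed the saddle straight back onto the rail, about 90 mm short of home. I then went round behind it and slid it along the rail with the finger face turned about 30° towards the rail, until the end stop blocked it. The wrist force peaked at about 13 N. Then I backed off and raised the arm clear.

**Last checks:**
- **Stop:** the arm stopped moving forward while the force kept rising, which fits the saddle being against the end stop.
- **Position:** the scene-camera fit puts the saddle at gauge (20.1, 76.3) mm, with home at (20, 75). The y reading is 1.3 mm past home, but the stop face prevents that, so I take it as measuring error.
- **Plunger:** the dial needle has swung and the saddle appears to touch the plunger. I couldn't read the plunger travel in millimetres.
- **Bystanders:** those visible in the last wrist view looked where they started. I didn't measure them.

**Disagreements:** at the start, the scene and side cameras disagreed on the saddle's position by up to 5 mm, so I relied on contact forces for the final placing.

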